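Clip the sample canister onto the drain stand's eye

TASK

Hang the steel sample canister on the drain stand to drip dry: press the sprung gate of its snap hook against the front bar of the stand's eye until the bar goes in, let the gate snap shut behind it, then, still holding on, pull the canister down with about 10 N for a second to prove that it holds, and let go so that it hangs at rest from the eye. Be gentle with the eye: never load it with more than 25 N, and leave the jar, the beaker and the box alone.

Things in the scene. Friction and masses are not known exactly. Their poses are not given: they have to be found in the camera images.
- canister: Closed round steel canister, 60 mm diameter (lid 63), 56 mm tall, about 0.3 kg, upright on the bench, a big flat snap hook (carabiner shape) rigid on its lid. Origin: centre of the underside; z up; x points to the hook's gate side. The hook lies in the x-z plane, 12 mm thick in y at most: spine at x = -34, gate at x = 22 mm, free inside between them above z = 66 mm.
- canister_grip (a point): Point on the hook's spine, at x = -34, y = 0, z = 130 mm of the canister's frame (same axes). The spine is an upright flat bar 14 mm (x) by 10 mm (y), free from z = 66 mm up to its top at z = 150 mm: grip it here from above, closing along y.
- canister_crook (a point): Point at x = 0, y = 0, z = 126.5 mm of the canister's frame: where the centre of the eye's bar sits when the hook hangs on it. The crook, an 8.4 mm round bar, arches 8 mm above it from the spine to the nose.
- canister_nose (a point): Lowest point of the hook's nose: x = 22, z = 112 mm of the canister's frame. The nose is 8.4 mm thick, so it spans x = 18 to 26 mm.
- gate_hinge (a point): Hinge pin of the gate, along y at x = 22, z = 68 mm of the canister's frame. The gate, a 6 mm round steel rod, stands up from here to its free end at z = 110 mm, just under the nose.
- gate (a joint): Gate angle: 0 shut, grows as its free end is pressed inward (to the canister's -x), 0.8 rad at most. A bar 30 mm above the hinge needs 2 N to start, 6 N at 0.6 rad. With the bar's centre pressed in to x = 0 there, lower the hook: the bar slides up the gate, past its end and inside the nose, and the gate springs shut under it about 50 mm above the hinge.
- stand: Drain stand fixed to the bench: white tray base 200 x 140 mm, rim 18 mm high; thin steel post (12 mm, top at z = 225 mm) at x = 60 mm with a small clamp that carries a level eye of 7 mm round rod. Origin: centre of the base's underside, z up. Hook on from the -x side, the canister's x along the stand's x.
- eye_nominal (a point): Point fixed in the stand at x = -30, y = 0, z = 190 mm. The eye's front bar, 7 mm round, straight along y for 28 mm to each side, runs exactly above, at or below it: the clamp is set anywhere from 14 mm lower to 14 mm higher, which is not measured; find it by touch or sight. Side rods at y = -28 and 28 mm run back (+x) to the clamp; between them it is open.
- jar: Bystander: small jar with a screw cap, 52 mm diameter, 75 mm tall. Origin at the centre of its underside.
- beaker: Bystander: open glass beaker, 64 mm diameter, 70 mm tall. Origin at the centre of its underside.
- tipbox: Bystander: closed pipette-tip box, grey with a white lid, 85 x 120 x 55 mm. Origin at the centre of its underside.
Things that resemble listed ones, but are neither listed nor needed, are in the scene too. Several things have the shape of the stand; the one meant has the colours described above. Of the things shaped like the canister, the steel one is meant.

How it is judged:
By the outcome, as a careful person would: the job done as asked, in the order asked, and still so for the second after the job is handed in, with the robot touching nothing.
It also fails if it takes over 72 s, if anything falls off the work surface, if the arm or the gripper's body presses on something with over 40 N, if the wrist force passes 120 N, or if a joint passes its speed limit or range.

ROBOT

A 6-joint arm with a two-finger parallel gripper is mounted at the origin on the work surface. World frame = base frame: x ahead of the robot, y to its left, z up, the work surface at z = 0. Lengths are in m, angles in rad, forces in N, time in s.
With the tool pointing down it reaches from about 0.35 to 0.875 m from the base axis. Payload 15.5 kg.
Tool frame: the origin (TCP) lies midway between the tips of the shut fingers; the grasp point (between the pads) lies 19 mm behind it; y points along the fingers, x is the direction in which the jaws open and shut, and the axes are right-handed (so a half turn about y gives the same grasp; the last joint's range is limited). The gripper opens to 85 mm and grips with 20 to 120 N. Pads are 22 mm wide; open, the fingers measure 114 mm over their backs; the gripper's body (76 mm by 85 mm) begins 54 mm behind the grasp point. The pads swing forward as they close: fully open they stand 13 mm farther back than shut.
Start: joints at [1.056, 0.494, 1.345, -0, 1.302, -0.096], TCP at [0.254, 0.571, 0.231] pointing down, gripper open.
Joint ranges: [-2.91, 2.91], [-0.82, 2.16], [0.22, 2.67], [-1.22, 4.37], [0.12, 2.79], [-3.08, 3.08]. Speed limits (rad/s): [1.89, 1.89, 2.57, 3.01, 3.01, 3.01].

INTERFACE

Orientations are given as a unit quaternion [w, x, y, z].
In Python, from cell import r gives the robot as it stands.
- The arm moves only by the tool step_arm, never from a script. Its argument "deltas" is a list of rows, each a list of 6 numbers: the shift along the tool's x, y, z in cm, then the turn, a rotation vector about the tool's x, y, z in rad. In form: [[tx, ty, tz, ax, ay, az], ...]. A call has exactly 10 rows; each row shifts and turns the commanded pose from where the row before left it, along the tool's axes as they then stand; what a row does not reach is not made up. A row lasts 1/8 s, in which the tool goes at most 62.5 mm and 10.7 degrees, less where a joint would pass 70% of its speed; a pose out of reach is approached as far as the arm can. A call with a gripper value outside its range is refused whole. "gripper" is the closure in counts, from 0 (fully open) to 255 (shut), set as the call begins (left out, the last holds). The fingers move at their own pace and stop on an object; "squeeze" is the grip in N (left out, the last holds). Time passes only in rows, so rows that do not move let the fingers close, or fill a call up. It gives the time, the measured TCP pose, the force and the opening at its end, in the units of the state.
- r.state(): the state, without advancing time (a new reading comes with each control period).
- r.get_image(name): name is "side" or "top" or "wrist"; returns a dict with "img" (384x512x3 uint8, red, green, blue), "mtx" (3x3 intrinsics, pixels), "k1" (the pictures are not rectified: a ray, as slopes to the right and down, at radius r is drawn at 1 + k1 r^2 times it, then the intrinsics apply), "T" (4x4, takes a point from camera to world coordinates); the wrist camera has in their place "T_tool_cam" (4x4, takes a point from camera to tool coordinates, whose origin is the TCP and whose axes are the tool frame's). Camera axes: x right, y down, z forward; pixel columns grow to the right and rows downward; lengths in m; the calibration is good to about 2 mm. A picture is of the moment at which its call begins: read the wrist's pose just before it. There is no depth.
- r.close_job(): hands the job in, once; it reports no verdict.
The state is a dict: "time": time; "joints": joint angles; "qd": joint speeds; "joint_efforts": joint torques, N m; "position": TCP position; "ee_rot": TCP orientation; "ft_force": force on the tool from outside, world axes, zero at the start; "wrist_torque": the same for the moment, N m; "grip_width": finger opening in m.
Only numpy, scipy, OpenCV 4.12 (cv2) and the standard library are available. Lean on these libraries where they do the work, as an engineer would, in place of code of your own. Each camera call takes 0.05 s, during which the arm holds its last target.

## Working session

There is one attempt and no reset: what is moved stays moved. The work goes in short steps, Python scripts to look and compute and a tool call to move; the robot and the scene stay as the last step left them, time stands still between calls to the robot, and variables do not carry over. Pictures are saved under pics/ and viewed, and the job is handed in when it is done.

Besides the shell and the picture viewer there is one more tool, called in YAML: its name, and indented under it one key for each argument. step_arm: Moves the arm, as the interface text tells. Its arguments: {"type":"object","properties":{"deltas":{"type":"array","items":{"type":"array","items":{"type":"number"}}},"gripper":{"type":"number"},"squeeze":{"type":"number"}},"required":["deltas"]}

```bash
mkdir -p pics; ls; python3 - <<'E'
from cell import r
import cv2,numpy as np
s=r.state();print({k:np.round(v,3).tolist() for k,v in s.items()})
for n in ["side","top","wrist"]:
    d=r.get_image(n);cv2.imwrite(f"pics/{n}0.png",d["img"][:,:,::-1])
    print(n,d["mtx"],d["k1"],d.get("T",d.get("T_tool_cam")))
E
```

```text
pics
{'time': 0.0, 'joints': [1.056, 0.494, 1.346, 0.0, 1.303, -0.095], 'qd': [0.002, -0.0, -0.002, -0.002, -0.0, 0.003], 'joint_efforts': [0.002, -88.216, -38.386, -0.0, 0.01, 0.0], 'position': [0.254, 0.571, 0.231], 'ee_rot': [-0.593, 0.593, 0.385, -0.386], 'ft_force': [0.13, -0.624, -0.057], 'wrist_torque': [0.044, -0.055, -0.05], 'grip_width': 0.085}
side [[380.71785455   0.         252.99710357]
 [  0.         380.71785455 193.27215786]
 [  0.           0.           1.        ]] -0.0601548127460141 [[ 0.99635693 -0.0424008   0.07399353  0.41636238]
 [-0.08387337 -0.64419767  0.76024642 -0.76103041]
 [ 0.0154314  -0.76368288 -0.64540711  0.75340214]
 [ 0.          0.          0.          1.        ]]
top [[379.12426487   0.         256.28613657]
 [  0.         379.12426487 186.24673192]
 [  0.           0.           1.        ]] -0.12220155703854486 [[ 0.02377257 -0.99346326  0.1116495   0.40419821]
 [-0.99930201 -0.02039491  0.03129775 -0.03220077]
 [-0.02881608 -0.1123156  -0.99325467  1.13894495]
 [ 0.          0.          0.          1.        ]]
wrist [[294.42581344   0.         255.75499873]
 [  0.         294.42581344 188.59980389]
 [  0.           0.           1.        ]] 0.010508314779891495 [[ 9.99997900e-01 -1.97089774e-03  5.61217504e-04  4.02188304e-04]
 [-1.16395328e-03 -3.20874006e-01  9.47121173e-01 -1.42698270e-01]
 [-1.68659887e-03 -9.47119838e-01 -3.20875627e-01  8.14646901e-02]
 [ 0.00000000e+00  0.00000000e+00  0.00000000e+00  1.00000000e+00]]
```

View pics/side0.png

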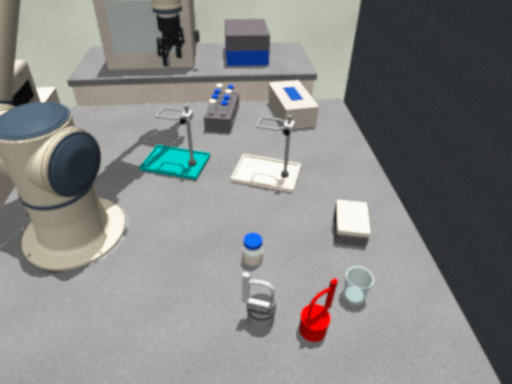

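View pics/top0.png

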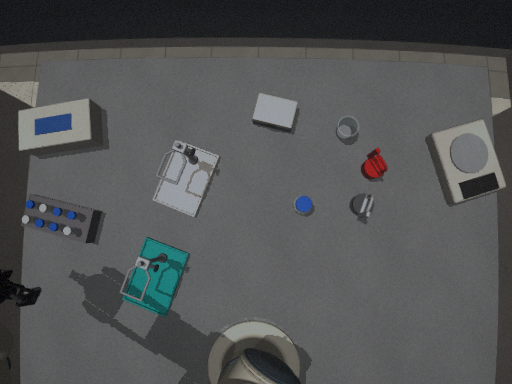

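View pics/wrist0.png

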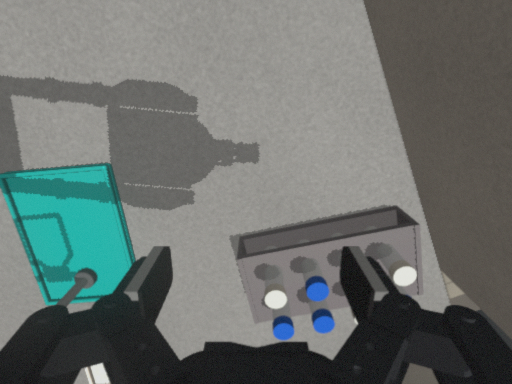

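Candidates: for the canister, steel at side (261,300)/top (364,205), or red at side (315,320)/top (376,163), so steel. For the stand, white tray at side (267,172)/top (187,178), or teal at side (176,160)/top (155,275), so white. Next, close crops of both.

```bash
python3 - <<'E'
import cv2,numpy as np
s=cv2.imread("pics/side0.png");t=cv2.imread("pics/top0.png")
def c(im,x,y,w,h,f):return cv2.resize(im[y:y+h,x:x+w],(w*f,h*f),interpolation=cv2.INTER_CUBIC)
A=c(s,225,255,100,75,4);B=c(t,325,150,100,75,4)
C=c(s,220,105,100,75,4+0);D=c(t,140,135,100,75,4)
cv2.imwrite("pics/crop0.png",np.vstack([np.hstack([A,B]),np.hstack([C,D])]))
E
```

```text
(no output)
```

View pics/crop0.png

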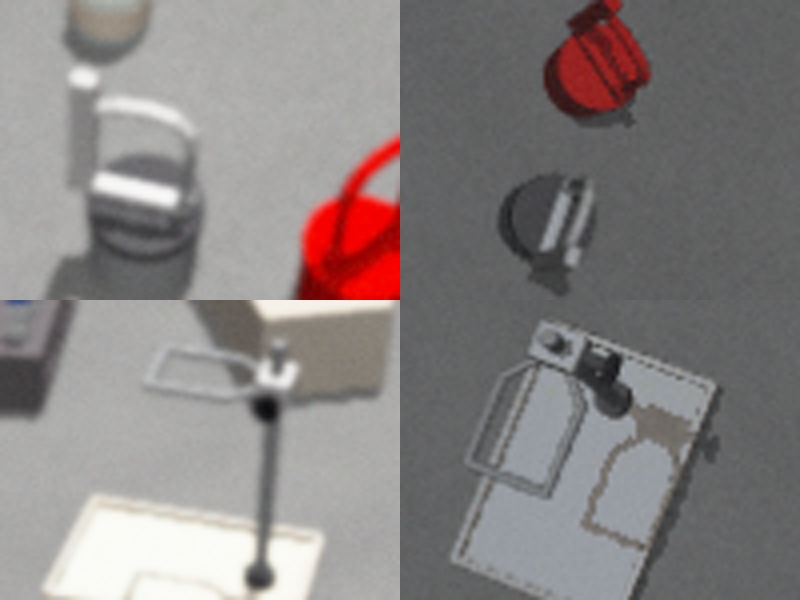

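Crops confirm it. The steel canister has its spine top at side (245.7,273.7)/top (368,214). The white stand's eye front bar runs between top (157,176) and (176,184). Now measuring.

```bash
cat > h.py <<'E'
import numpy as np,cv2
from cell import r
def cam(n,T=None):
    d=r.get_image(n);return d
def ray(d,uv,T=None):
    T=d["T"] if T is None else T
    K=d["mtx"];p=(np.array(uv,float)-[K[0,2],K[1,2]])/K[0,0]
    # undistort: pd = p(1+k r^2)
    q=p.copy()
    for _ in range(20): q=p/(1+d["k1"]*(q@q))
    v=T[:3,:3]@np.array([q[0],q[1],1]);return T[:3,3],v/np.linalg.norm(v)
def plane(d,uv,z,T=None):
    o,v=ray(d,uv,T);return o+v*(z-o[2])/v[2]
def tri(R):
    A=np.zeros((3,3));b=np.zeros(3)
    for o,v in R:
        P=np.eye(3)-np.outer(v,v);A+=P;b+=P@o
    X=np.linalg.solve(A,b)
    return X,[np.linalg.norm((np.eye(3)-np.outer(v,v))@(X-o)) for o,v in R]
def proj(d,X,T=None):
    T=d["T"] if T is None else T
    c=np.linalg.inv(T)@np.append(X,1);p=c[:2]/c[2];p=p*(1+d["k1"]*(p@p))
    return p*d["mtx"][0,0]+d["mtx"][:2,2]
def Rq(q):
    from scipy.spatial.transform import Rotation as Ro
    return Ro.from_quat([q[1],q[2],q[3],q[0]])
def Ttool():
    s=r.state();T=np.eye(4);T[:3,:3]=Rq(s["ee_rot"]).as_matrix();T[:3,3]=s["position"];return T,s
E
python3 - <<'E'
from h import *
s=cam("side");t=cam("top")
np.set_printoptions(precision=4,suppress=True)
R=Ttool()[0];print(R)
S=(245.7,273.9);Tp=(368.2,213.8)
print("spine",plane(s,S,.15),plane(t,Tp,.15),tri([ray(s,S),ray(t,Tp)]))
# lid centre: dark ellipse top
print("lid",plane(s,(225+145/4,255+195/4),.056),plane(t,(325+138/4,150+220/4),.056))
# white mask stand base
for n,d in (("top",t),("side",s)):
    hsv=cv2.cvtColor(d["img"],cv2.COLOR_RGB2HSV);m=((hsv[...,2]>(140 if n=="top" else 215))).astype(np.uint8)
    nn,l,st,c=cv2.connectedComponentsWithStats(m)
    for i in range(1,nn):
        if st[i,4]>400: print(n,st[i],c[i])
# eye
print("eyefront ends top@.19",plane(t,(156.8,176.3),.19),plane(t,(176.3,183.7),.19))
# side: front bar crop C corners
a=(220+147/4,105+(385-300)/4);b=(220+168/4,105+(350-300)/4)
print(a,b)
for p in(a,b):
  for q in((156.8,176.3),(176.3,183.7)): print(tri([ray(s,p),ray(t,q)]))
E
```

```text
[[ 0.4067 -0.0003 -0.9136  0.2541]
 [ 0.9136 -0.0005  0.4067  0.5708]
 [-0.0006 -1.      0.      0.231 ]
 [ 0.      0.      0.      1.    ]]
spine [ 0.4506 -0.2942  0.15  ] [ 0.4489 -0.2952  0.15  ] (array([ 0.4497, -0.295 ,  0.151 ]), [np.float64(0.0008215032610954174), np.float64(0.0008215032610954173)])
lid [ 0.4833 -0.3026  0.056 ] [ 0.478  -0.2951  0.056 ]
top [ 253   93   44   34 1019] [274.423  109.9382]
top [  19   99   71   51 2095] [ 54.1499 124.2535]
top [ 434  120   71   81 1673] [466.1506 155.3473]
top [ 153  156   49   61 1146] [179.4721 192.4101]
top [224 322  62  19 650] [251.8385 330.2554]
side [270  81  48  28 718] [293.1058  94.6337]
side [ 231  154   53   32 1139] [258.     169.8516]
side [337 200  34  34 970] [352.6969 216.2021]
side [100 205  25  49 625] [113.2464 226.7216]
eyefront ends top@.19 [0.5313 0.254  0.19  ] [0.5132 0.202  0.19  ]
(256.75, 126.25) (262.0, 117.5)
(array([0.5299, 0.2648, 0.1542]), [np.float64(0.006229657429813659), np.float64(0.006229657429813854)])
(array([0.5151, 0.2019, 0.1901]), [np.float64(0.001934851934309685), np.float64(0.0019348519343096089)])
(array([0.5346, 0.2542, 0.1891]), [np.float64(0.00316350871128432), np.float64(0.003163508711284168)])
(array([0.52  , 0.1936, 0.2224]), [np.float64(0.01049940538048435), np.float64(0.010499405380484326)])
```

step_arm:
  deltas:
    - [-1,-2,-2,0,-0.07,0]
    - [-2.2,-1.2,-4,0,0,0]
    - [-2.4,-1.2,-4.3,0,0,0]
    - [-2.4,-1.2,-4.3,0,0,0]
    - [-2.4,-1.2,-4.3,0,0,0]
    - [-2.4,-1.2,-4.3,0,0,0]
    - [-2.4,-1.2,-4.3,0,0,0]
    - [-2.2,-1.2,-4.3,0,0,0]
    - [-2,-1.2,-3.5,0,0,0]
    - [-0.9,-1.2,-1.8,0,0,0]
  gripper: 0

```text
time: 1.5
position: [0.5333, 0.2508, 0.3596]
ee_rot: [-0.58, 0.58, 0.405, -0.405]
ft_force: [-0.5, 0.4, 0.3]
grip_width: 0.0856
```

```bash
python3 - <<'E'
from h import *
T,s=Ttool();d=r.get_image("wrist");np.savez("pics/w1.npz",T=T,qd=s["qd"])
cv2.imwrite("pics/w1.png",d["img"][:,:,::-1]);print(s["time"],T.round(4),np.abs(s["qd"]).max())
E
```

```text
1.5 [[ 3.433e-01 -3.000e-04 -9.392e-01  5.333e-01]
 [ 9.392e-01 -2.000e-04  3.433e-01  2.508e-01]
 [-3.000e-04 -1.000e+00  2.000e-04  3.596e-01]
 [ 0.000e+00  0.000e+00  0.000e+00  1.000e+00]] 0.28707930237027374
```

View pics/w1.png

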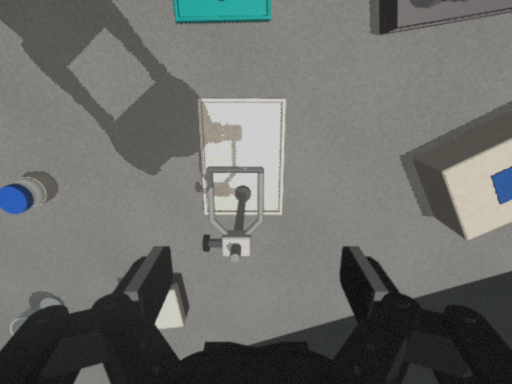

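The wrist view shows the eye's front bar at about row 169, cols 209–263, the white tray spanning (199,99)–(285,215), and the clamp at (236,245). I'll take a settled picture and measure edges.

```bash
python3 - <<'E'
from h import *
T,s=Ttool();d=r.get_image("wrist")
T,s=Ttool();d=r.get_image("wrist");np.set_printoptions(precision=4,suppress=True)
print(np.abs(s["qd"]).max(),T[:3,3]); np.savez("pics/w2.npz",T=T)
cv2.imwrite("pics/w2.png",d["img"][:,:,::-1])
g=cv2.cvtColor(d["img"],cv2.COLOR_RGB2GRAY)
m=((g>165)&(cv2.cvtColor(d["img"],cv2.COLOR_RGB2HSV)[...,1]<60)).astype(np.uint8)
m[260:]=0;m[:,:190]=0;m[:,300:]=0
m=cv2.morphologyEx(m,cv2.MORPH_CLOSE,np.ones((13,13),np.uint8))
c=max(cv2.findContours(m,0,2)[0],key=cv2.contourArea);rr=cv2.minAreaRect(c);print(rr,cv2.boxPoints(rr))
Tc=T@d["T_tool_cam"]
P=[plane(d,p,.018,Tc) for p in cv2.boxPoints(rr)];print(np.array(P),np.mean(P,0))
print([np.linalg.norm(P[i]-P[i-1]) for i in range(4)])
im=cv2.resize(d["img"][85:265,185:300,::-1],None,fx=5,fy=5,interpolation=cv2.INTER_CUBIC)[:, :]
cv2.imwrite("pics/w2c.png",cv2.resize(d["img"][155:265,185:305,::-1],None,fx=5,fy=5,interpolation=cv2.INTER_CUBIC))
E
```

```text
0.0490527657895297 [0.5336 0.2515 0.3604]
((242.5, 162.0), (128.0, 83.0), 90.0) [[201.  98.]
 [284.  98.]
 [284. 226.]
 [201. 226.]]
[[0.4414 0.1949 0.018 ]
 [0.4864 0.3174 0.018 ]
 [0.6976 0.2471 0.018 ]
 [0.6453 0.1056 0.018 ]] [0.5677 0.2162 0.018 ]
[np.float64(0.22266093019061048), np.float64(0.13054296684356684), np.float64(0.22257166221347807), np.float64(0.15084119377143576)]
```

View pics/w2c.png

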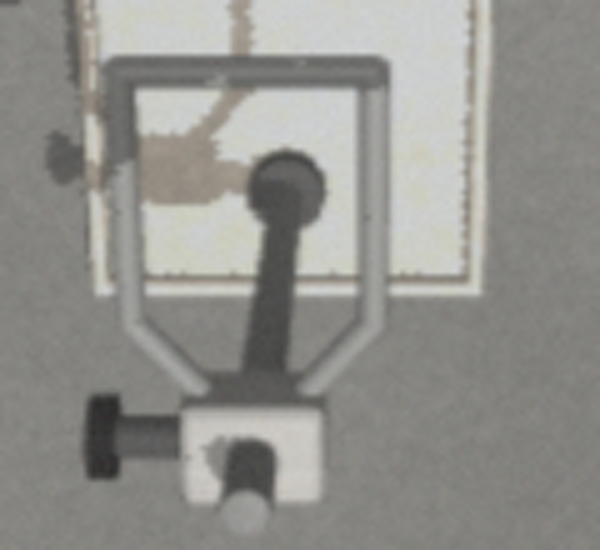

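```bash
python3 - <<'E'
from h import *
np.set_printoptions(precision=4,suppress=True)
T=np.load("pics/w2.npz")["T"];w=r.get_image("wrist");s=cam("side");t=cam("top");Tc=T@w["T_tool_cam"]
P=np.array([plane(w,p,.018,Tc) for p in [(199,98.5),(285.5,98.5),(282,214),(203.5,214)]])
print(P,P.mean(0));e=[np.linalg.norm(P[i]-P[i-1]) for i in range(4)];print(np.array(e))
v=(P[2]+P[3]-P[0]-P[1]);yaw=np.arctan2(v[1],v[0]);v2=P[1]-P[0]+P[2]-P[3];print("yaw",yaw,np.arctan2(v2[1],v2[0])-np.pi/2)
c=P.mean(0);print("nominal eye xy",c[:2]+np.array([np.cos(yaw),np.sin(yaw)])*-.03)
wr=ray(w,(234.5,169.4),Tc)
print(tri([wr,ray(t,(166.6,180))]),tri([wr,ray(s,(259.4,121.9))]),tri([wr,ray(s,(259.4,121.9)),ray(t,(166.6,180))]))
for p,q in(((209.2,169.4),(156.8,176.3)),((259.8,169.4),(176.3,183.7))):print([plane(w,p,z,Tc) for z in(.18,.19,.2)],tri([ray(w,p,Tc),ray(t,q)]))
im=np.vstack([cv2.resize(s["img"][105:150,240:320,::-1],None,fx=7,fy=7,interpolation=cv2.INTER_CUBIC)]);cv2.imwrite("pics/se.png",im)
E
```

```text
[[0.441  0.1916 0.018 ]
 [0.4879 0.3194 0.018 ]
 [0.6738 0.2513 0.018 ]
 [0.6251 0.1193 0.018 ]] [0.5569 0.2204 0.018 ]
[0.1978 0.1361 0.198  0.1406]
yaw -0.3626635796849481 -0.3527372346433717
nominal eye xy [0.5289 0.231 ]
(array([0.5253, 0.2287, 0.1896]), [np.float64(0.003077961547399764), np.float64(0.0030779615473998543)]) (array([0.528 , 0.2292, 0.1889]), [np.float64(0.0005185700522335509), np.float64(0.0005185700522334375)]) (array([0.5261, 0.2287, 0.189 ]), [np.float64(0.002432318697157365), np.float64(0.0013451035960261534), np.float64(0.003741261224346946)])
[array([0.5207, 0.2009, 0.18  ]), array([0.5187, 0.2033, 0.19  ]), array([0.5167, 0.2058, 0.2   ])] (array([0.5103, 0.2257, 0.2789]), [np.float64(0.009058604346674735), np.float64(0.00905860434667488)])
[array([0.5405, 0.2547, 0.18  ]), array([0.5379, 0.2554, 0.19  ]), array([0.5353, 0.2562, 0.2   ])] (array([0.5457, 0.2387, 0.0804]), [np.float64(0.02164791398187053), np.float64(0.021647913981870805)])
```

View pics/se.png

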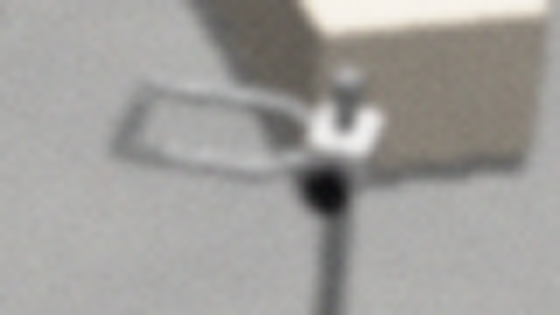

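step_arm:
  deltas:
    - [-4,0,-0.8,0,0,0]
    - [-6,0,-1.3,0,0,0]
    - [-6,0,-1.3,0,0,0]
    - [-6,0,-1.3,0,0,0]
    - [-6,0,-1.3,0,0,0]
    - [-6,0,-1.3,0,0,0]
    - [-6,0.5,-1.3,0,0,0]
    - [-6,0.5,-1.3,0,0,0]
    - [-5,0.5,-1.2,0,-0.1,0]
    - [-2.5,0.5,-0.8,0,-0.1,0]
  gripper: 0

```text
time: 3.05
position: [0.4634, -0.2924, 0.3387]
ee_rot: [0.535, -0.535, -0.462, 0.462]
ft_force: [0.4, 1.6, -0.2]
grip_width: 0.0853
```

```bash
python3 - <<'E'
from h import *
for i in range(4): d=r.get_image("wrist")
T,s=Ttool();d=r.get_image("wrist");np.savez("pics/w3.npz",T=T)
cv2.imwrite("pics/w3.png",d["img"][:,:,::-1]);print(s["time"],T.round(4),np.abs(s["qd"]).max())
E
```

```text
3.25 [[ 1.490e-01 -7.000e-04 -9.888e-01  4.640e-01]
 [ 9.888e-01  9.000e-04  1.490e-01 -2.901e-01]
 [ 8.000e-04 -1.000e+00  8.000e-04  3.389e-01]
 [ 0.000e+00  0.000e+00  0.000e+00  1.000e+00]] 0.01622345517303304
```

View pics/w3.png

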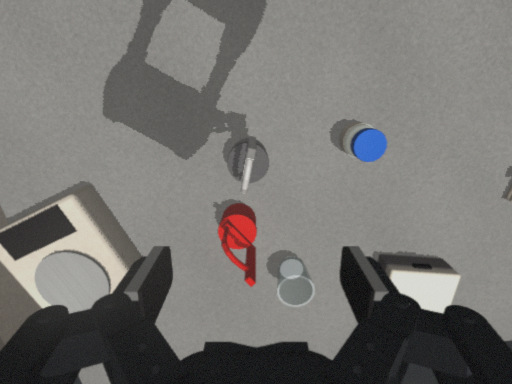

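```bash
python3 - <<'E'
import cv2
i=cv2.imread("pics/w3.png");cv2.imwrite("pics/w3c.png",cv2.resize(i[125:205,210:290],None,fx=7,fy=7,interpolation=cv2.INTER_CUBIC))
E
```

```text
(no output)
```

View pics/w3c.png

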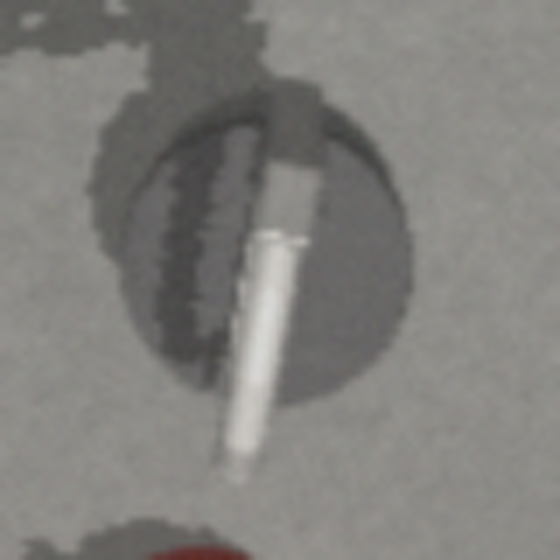

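```bash
python3 - <<'E'
from h import *
np.set_printoptions(precision=4,suppress=True)
T=np.load("pics/w3.npz")["T"];w=r.get_image("wrist");Tc=T@w["T_tool_cam"]
f=lambda x,y:(210+x/7-.43,125+y/7-.43)
A=plane(w,f(290,199),.15,Tc)
t=cam("top");s=cam("side")
print(A,tri([ray(w,f(290,199),Tc),ray(s,(245.7,273.9)),ray(t,(368.2,213.8))]))
L=plane(w,f(268,259),.056,Tc)
N=plane(w,f(237,475),.125,Tc);C=plane(w,f(258,360),.139,Tc)
for q in(L,N,C):print(q,np.linalg.norm((q-A)[:2]),np.degrees(np.arctan2(*(q-A)[1::-1])))
E
```

```text
[ 0.4513 -0.2932  0.15  ] (array([ 0.4502, -0.2942,  0.1508]), [np.float64(0.0014158016421640927), np.float64(0.0005926247318110091), np.float64(0.0014747148548213162)])
[ 0.4825 -0.3041  0.056 ] 0.03305089274272805 -19.28244852419571
[ 0.5057 -0.312   0.125 ] 0.05749941699390934 -19.03866004705766
[ 0.4806 -0.3036  0.139 ] 0.031086060716859317 -19.497369917569152
```

Canister yaw is −19.3° by three features that agree within 0.5°, and the distances match the description (33/31/57 mm). Spine is at (0.451, −0.294). The stand's yaw is about −20.4°. Moving down to the grip point.

step_arm:
  deltas:
    - [0,0,0,0,0.09,0]
    - [0,0,0,0,0.097,0]
    - [-0.4,2,0.6,0,0,0]
    - [-0.36,3,0.5,0,0,0]
    - [0,3.5,0,0,0,0]
    - [0,3.5,0,0,0,0]
    - [0,2,0,0,0,0]
    - [0,0.8,0,0,0,0]
    - [0,0,0,0,0,0]
    - [0,0,0,0,0,0]
  gripper: 0

```text
time: 4.7
position: [0.4515, -0.2948, 0.1922]
ee_rot: [-0.576, 0.577, 0.41, -0.409]
ft_force: [-0.3, 0.2, 0.7]
grip_width: 0.0855
```

```bash
python3 - <<'E'
from h import *
T,s=Ttool();d=r.get_image("wrist")
cv2.imwrite("pics/w4.png",d["img"][:,:,::-1]);print(s["time"],T.round(4),np.abs(s["qd"]).max())
Tc=T@d["T_tool_cam"];print(proj(d,np.array([.451,-.2936,.15]),Tc))
E
```

```text
4.7 [[ 3.294e-01  1.200e-03 -9.442e-01  4.515e-01]
 [ 9.442e-01 -9.000e-04  3.294e-01 -2.948e-01]
 [-5.000e-04 -1.000e+00 -1.400e-03  1.922e-01]
 [ 0.000e+00  0.000e+00  0.000e+00  1.000e+00]] 0.004150367552175878
[256.61919095 213.4167567 ]
```

View pics/w4.png

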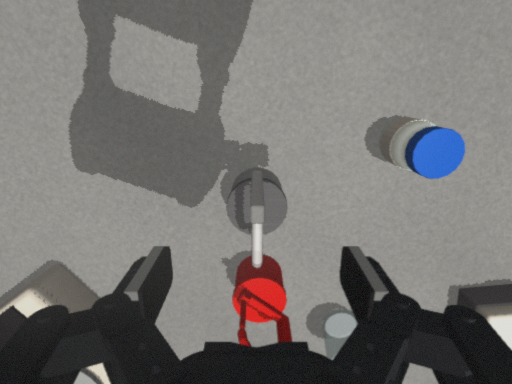

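The spine top shows at (257,213), where predicted (256.6,213.4), and the hook lines up with the tool's z axis. Descending and gripping.

step_arm:
  deltas:
    - [0,2,0,0,0,0]
    - [0,3,0,0,0,0]
    - [0,2,0,0,0,0]
    - [0,1.1,0,0,0,0]
    - [0,0,0,0,0,0]
    - [0,0,0,0,0,0]
    - [0,0,0,0,0,0]
    - [0,0,0,0,0,0]
    - [0,0,0,0,0,0]
    - [0,0,0,0,0,0]
  gripper: 0

```text
time: 6.0
position: [0.451, -0.2946, 0.1103]
ee_rot: [-0.576, 0.577, 0.409, -0.409]
ft_force: [0.4, -0.9, 0.3]
grip_width: 0.0855
```

step_arm:
  deltas:
    - [0,0,0,0,0,0]
    - [0,0,0,0,0,0]
    - [0,0,0,0,0,0]
    - [0,0,0,0,0,0]
    - [0,0,0,0,0,0]
    - [0,0,0,0,0,0]
    - [0,0,0,0,0,0]
    - [0,0,0,0,0,0]
    - [0,0,0,0,0,0]
    - [0,0,0,0,0,0]
  gripper: 255
  squeeze: 110

```text
time: 7.25
position: [0.451, -0.2945, 0.1104]
ee_rot: [0.577, -0.576, -0.409, 0.409]
ft_force: [-0.9, 2.2, 5.4]
grip_width: 0.0087
```

```bash
python3 - <<'E'
from h import *
T,s=Ttool();print(s["time"],T.round(4),s["ft_force"],s["grip_width"])
d=r.get_image("wrist");cv2.imwrite("pics/w5.png",d["img"][:,:,::-1])
d=r.get_image("side");cv2.imwrite("pics/s5.png",cv2.resize(d["img"][200:350,180:380,::-1],None,fx=4,fy=4))
E
```

```text
7.25 [[ 3.295e-01  0.000e+00 -9.442e-01  4.510e-01]
 [ 9.442e-01  1.000e-04  3.295e-01 -2.945e-01]
 [ 1.000e-04 -1.000e+00 -0.000e+00  1.104e-01]
 [ 0.000e+00  0.000e+00  0.000e+00  1.000e+00]] [-0.93958341  2.20600717  5.43391603] 0.008693844692637311
```

View pics/w5.png

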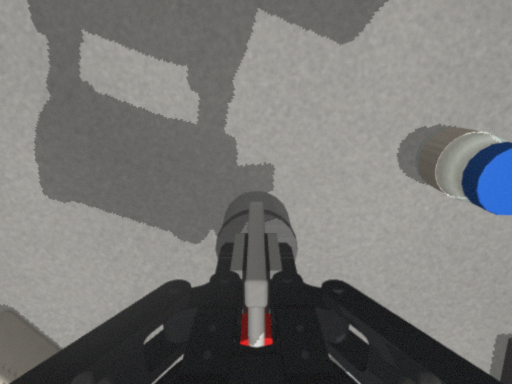

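View pics/s5.png

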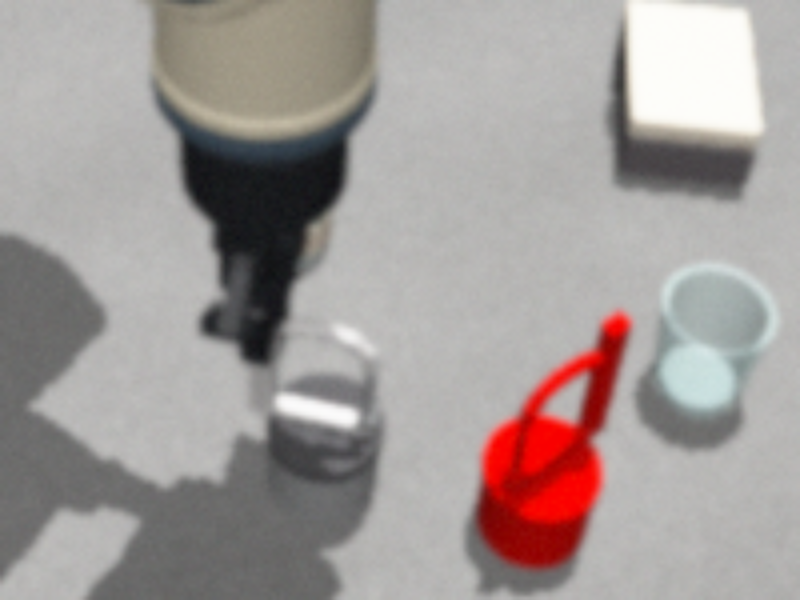

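Gripped on the spine at 8.7 mm width, and the canister is still upright. Next I check the weight after the lift, and the teal stand's clearance from the staging point.

step_arm:
  deltas:
    - [0,-0.5,0,0,0,0]
    - [0,-1.5,0,0,0,0]
    - [0,-3,0,0,0,0]
    - [0,-4,0,0,0,0]
    - [0,-4,0,0,0,0]
    - [0,-4,0,0,0,0]
    - [0,-3,0,0,0,0]
    - [0,-1.5,0,0,0,0]
    - [0,-0.5,0,0,0,0]
    - [0,0,0,0,0,0]

```text
time: 8.6
position: [0.4507, -0.2944, 0.3296]
ee_rot: [0.577, -0.576, -0.409, 0.41]
ft_force: [-0.5, 0.5, -3.1]
grip_width: 0.0084
```

```bash
python3 - <<'E'
from h import *
np.set_printoptions(precision=4,suppress=True)
T,s=Ttool();print(s["time"],T.round(4),s["ft_force"],s["wrist_torque"],s["grip_width"])
d=r.get_image("wrist");cv2.imwrite("pics/w6.png",d["img"][:,:,::-1])
t=cam("top")
t0=cv2.imread("pics/top0.png");print("teal clamp",plane(t,(143,264),.2),"eye far",plane(t,(122,292),.19),plane(t,(143,301),.19),"base",plane(t,(188,251),.018),plane(t,(150,240),.018))
E
```

```text
8.6 [[ 0.3295 -0.0008 -0.9441  0.4507]
 [ 0.9441  0.0007  0.3295 -0.2944]
 [ 0.0004 -1.      0.001   0.3296]
 [ 0.      0.      0.      1.    ]] [-0.5036  0.5149 -3.0933] [-0.029   0.138  -0.0402] 0.008435486148874417
teal clamp [0.3085 0.2759 0.2   ] eye far [0.2344 0.3314 0.19  ] [0.2148 0.2757 0.19  ] base [0.3334 0.2005 0.018 ] [0.362  0.3171 0.018 ]
```

View pics/w6.png

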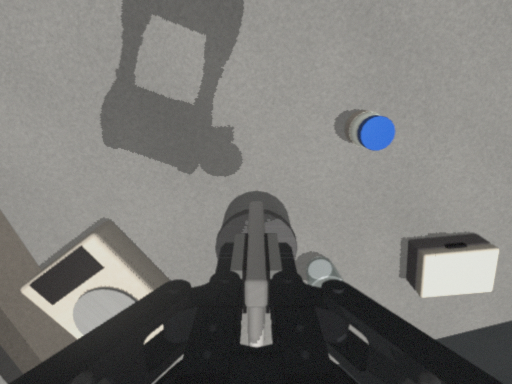

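step_arm:
  deltas:
    - [0,-0.5,0,0,0.021,0]
    - [3,0,1.2,0,0,0]
    - [4.5,0,1.8,0,0,0]
    - [5,0,2,0,0,0]
    - [5,0,2,0,0,0]
    - [5,0,2,0,0,0]
    - [5,0,2,0,0,0]
    - [5,0,2,0,0,0]
    - [4.5,0,1.8,0,0,0]
    - [3,0,1.2,0,0,0]

```text
time: 9.95
position: [0.4404, 0.1382, 0.3353]
ee_rot: [0.581, -0.581, -0.404, 0.403]
ft_force: [0.5, -0.9, -2.6]
grip_width: 0.0084
```

step_arm:
  deltas:
    - [3,0,1.2,0,0,0]
    - [3,0,1.2,0,0,0]
    - [3,0,1.2,0,0,0]
    - [2,0,0.7,0,0,0]
    - [0.7,0,0.2,0,0,0]
    - [0,0,0,0,0,0]
    - [0,0,0,0,0,0]
    - [0,0,0,0,0,0]
    - [0,0,0,0,0,0]
    - [0,0,0,0,0,0]

```text
time: 11.2
position: [0.4395, 0.2613, 0.3353]
ee_rot: [-0.581, 0.581, 0.403, -0.403]
ft_force: [-0.0, 0.4, -2.9]
grip_width: 0.0083
```

```bash
python3 - <<'E'
from h import *
np.set_printoptions(precision=4,suppress=True)
T,s=Ttool();print(s["time"],T.round(4),s["ft_force"],s["wrist_torque"],s["grip_width"])
e=np.array([.527,.229,.189]);print("eye in tool cm",100*T[:3,:3].T@(e-T[:3,3]))
d=r.get_image("side");cv2.imwrite("pics/s7.png",cv2.resize(d["img"][60:210,170:370,::-1],None,fx=4,fy=4))
E
```

```text
11.2 [[ 0.3495  0.0001 -0.9369  0.4395]
 [ 0.9369 -0.      0.3495  0.2613]
 [-0.     -1.     -0.0001  0.3353]
 [ 0.      0.      0.      1.    ]] [-0.0315  0.3918 -2.9351] [ 0.0514  0.1243 -0.0475] 0.008291080254231923
eye in tool cm [ 0.0352 14.6319 -9.324 ]
```

View pics/s7.png

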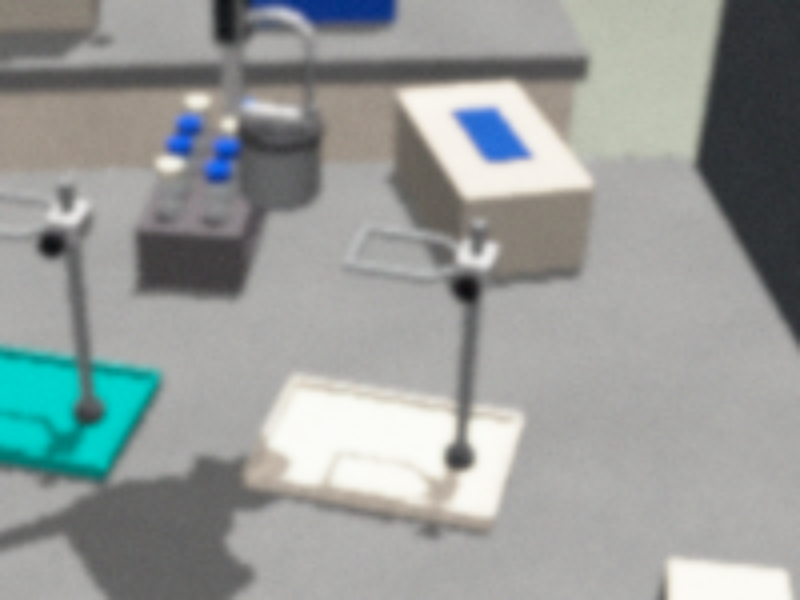

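Canister is held upright in front of the stand (hook at crop (280,60), eye's front bar at crop (350–365, 230–265)). Lowering to gate height.

step_arm:
  deltas:
    - [0,1,0,0,0,0]
    - [0,2,0,0,0,0]
    - [0,2.5,0,0,0,0]
    - [0,2.5,0,0,0,0]
    - [0,2.5,0,0,0,0]
    - [0,1.7,0,0,0,0]
    - [0,0.9,0,0,0,0]
    - [0,0.3,0,0,0,0]
    - [0,0,0,0,0,0]
    - [0,0,0,0,0,0]

```text
time: 12.5
position: [0.4398, 0.2616, 0.2018]
ee_rot: [-0.581, 0.581, 0.404, -0.403]
ft_force: [-0.0, 0.2, -3.4]
grip_width: 0.0086
```

```bash
python3 - <<'E'
from h import *
np.set_printoptions(precision=4,suppress=True)
T,s=Ttool();print(s["time"],T[:3,3].round(4),s["ft_force"],s["wrist_torque"],s["grip_width"])
e=np.array([.527,.229,.189]);print("eye in tool cm",100*T[:3,:3].T@(e-T[:3,3]))
d=r.get_image("side");cv2.imwrite("pics/s8.png",cv2.resize(d["img"][90:180,210:310,::-1],None,fx=7,fy=7,interpolation=cv2.INTER_CUBIC)[:600])
# predicted px of hook features: canister frame -> world
def can(x,z): # tool: canister x = -tool z ; TCP at can x=-34,z=110.4
    return T[:3,3]+T[:3,:3]@np.array([0,-(z-110.4),-(x+34)])/1000
for n,x,z in(("nose",22,112),("hinge",22,68),("croktop",0,138.7),("spinetop",-34,150),("lidfront",31.5,56)):
    p=proj(d,can(x,z));print(n,p.round(1),((p-[210,90])*7+3).round())
w=r.get_image("wrist");cv2.imwrite("pics/w8.png",w["img"][:,:,::-1])
E
```

```text
12.5 [0.4398 0.2616 0.2018] [-0.0082  0.159  -3.3765] [-0.0073  0.1283  0.0274] 0.008572279908254671
eye in tool cm [-0.0069  1.2894 -9.3079]
nose [247.3 115.7] [264. 183.]
hinge [247.2 128.6] [263. 274.]
croktop [240.1 106.5] [214. 119.]
spinetop [228.9 101.4] [136.  83.]
lidfront [250.2 132.5] [284. 301.]
```

View pics/s8.png

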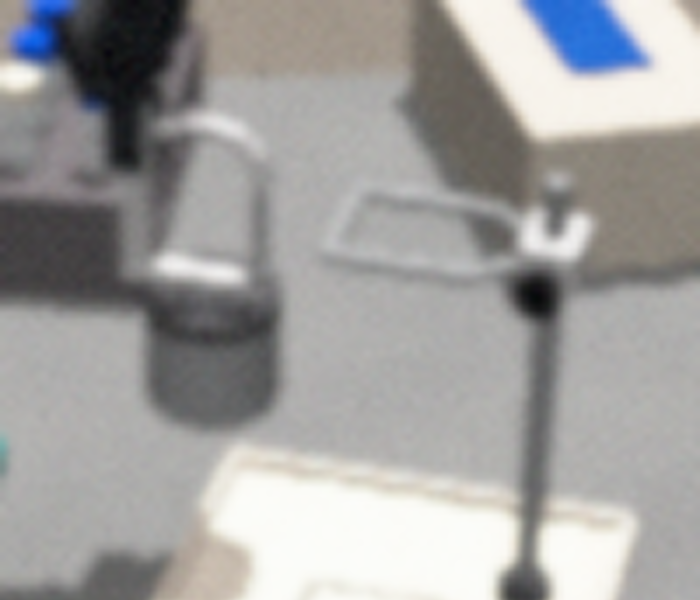

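View pics/w8.png

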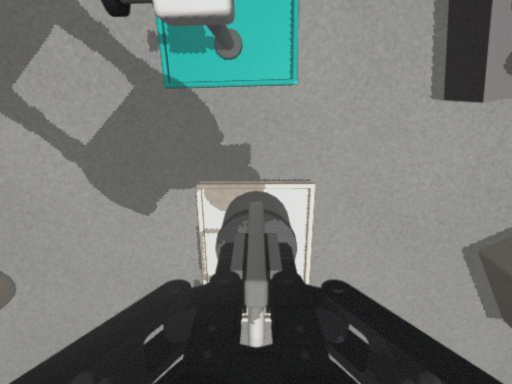

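Prediction and picture agree: the hook is level with the eye, the bar at about canister z = 97.5 mm and x = 59 mm, laterally centred. Approaching in −tool z.

step_arm:
  deltas:
    - [0,0,-0.5,0,0,0]
    - [0,0,-0.7,0,0,0]
    - [0,0,-0.7,0,0,0]
    - [0,0,-0.4,0,0,0]
    - [0,0,-0.2,0,0,0]
    - [0,0,-0.2,0,0,0]
    - [0,0,-0.2,0,0,0]
    - [0,0,-0.2,0,0,0]
    - [0,0,-0.2,0,0,0]
    - [0,0,0,0,0,0]

```text
time: 13.85
position: [0.4703, 0.2499, 0.2012]
ee_rot: [0.581, -0.581, -0.403, 0.403]
ft_force: [-1.8, 1.3, -2.3]
grip_width: 0.0086
```

```bash
cat > q.py <<'E'
from h import *
import sys
np.set_printoptions(precision=4,suppress=True)
T,s=Ttool();print(s["time"],T[:3,3].round(4),"F tool",(T[:3,:3].T@s["ft_force"]).round(2),"M tool",(T[:3,:3].T@s["wrist_torque"]).round(3),s["grip_width"])
e=np.array([.527,.229,.189]);p=1000*T[:3,:3].T@(e-T[:3,3]);print("bar est in canister x,z mm",-p[2]-34,110.4-p[1])
if len(sys.argv)>1:
    d=r.get_image("side");cv2.imwrite(sys.argv[1],cv2.resize(d["img"][90:175,220:320,::-1],None,fx=7,fy=7,interpolation=cv2.INTER_CUBIC))
E
python3 q.py pics/s9.png
```

```text
13.85 [0.4703 0.2499 0.2012] F tool [0.55 2.28 2.12] M tool [ 0.5   -0.029 -0.079] 0.008612871942277237
bar est in canister x,z mm 26.44291198906589 98.1977486614409
```

View pics/s9.png

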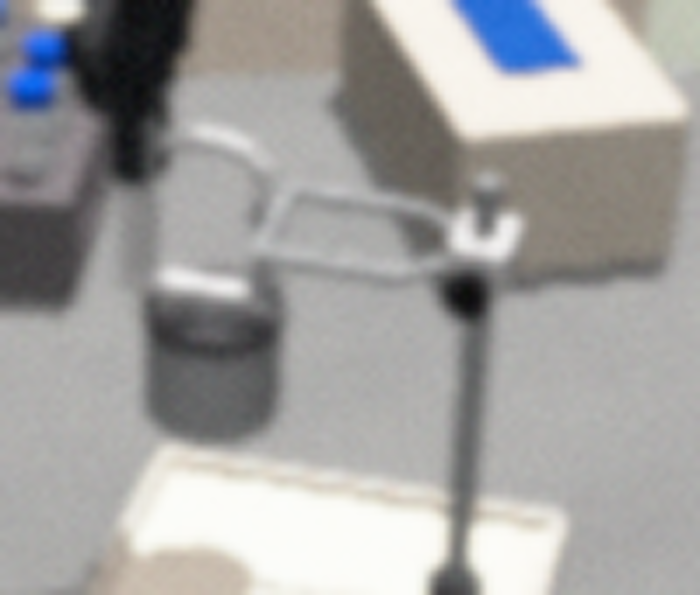

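Contact at 2.1 N, where expected. Pressing 8 mm slowly, to confirm it is the sprung gate.

step_arm:
  deltas:
    - [0,0,-0.1,0,0,0]
    - [0,0,-0.1,0,0,0]
    - [0,0,-0.1,0,0,0]
    - [0,0,-0.1,0,0,0]
    - [0,0,-0.1,0,0,0]
    - [0,0,-0.1,0,0,0]
    - [0,0,-0.1,0,0,0]
    - [0,0,-0.1,0,0,0]
    - [0,0,0,0,0,0]
    - [0,0,0,0,0,0]

```text
time: 15.15
position: [0.4778, 0.2471, 0.2012]
ee_rot: [0.581, -0.581, -0.403, 0.403]
ft_force: [-3.4, 1.3, -3.8]
grip_width: 0.0084
```

```bash
python3 q.py
```

```text
15.15 [0.4778 0.2471 0.2012] F tool [0.04 3.76 3.66] M tool [ 0.8    0.05  -0.014] 0.008390950690382527
bar est in canister x,z mm 18.41124362237756 98.22632569614018
```

3.7 N after 8 mm is spring-like, so this is the gate. Continuing in to x ≈ 0.

step_arm:
  deltas:
    - [0,0,-0.2,0,0,0]
    - [0,0,-0.2,0,0,0]
    - [0,0,-0.2,0,0,0]
    - [0,0,-0.2,0,0,0]
    - [0,0,-0.2,0,0,0]
    - [0,0,-0.2,0,0,0]
    - [0,0,-0.2,0,0,0]
    - [0,0,-0.2,0,0,0]
    - [0,0,-0.2,0,0,0]
    - [0,0,0,0,0,0]

```text
time: 16.4
position: [0.4949, 0.2406, 0.201]
ee_rot: [-0.581, 0.581, 0.403, -0.403]
ft_force: [-2.0, 0.8, -8.6]
grip_width: 0.0087
```

```bash
python3 q.py pics/s10.png
```

```text
16.4 [0.4949 0.2406 0.201 ] F tool [0.09 8.56 2.17] M tool [0.633 0.07  0.019] 0.008702602747985006
bar est in canister x,z mm 0.15172718235421456 98.41051404914653
```

View pics/s10.png

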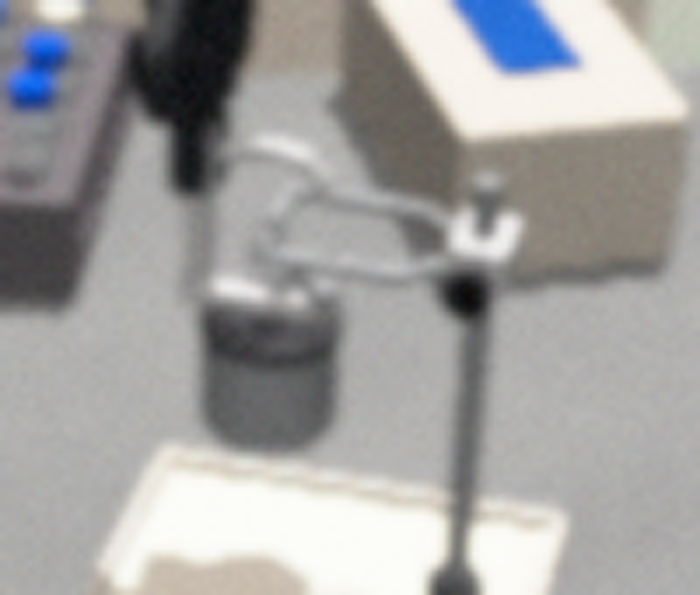

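Force is 2.2 N back and 5.4 N down on the hook beyond its weight, so the bar is rolling toward the gate's free end. The picture shows the bar inside the hook, under the nose. Lowering in small steps.

step_arm:
  deltas:
    - [0,0.1,0,0,0,0]
    - [0,0.1,0,0,0,0]
    - [0,0.1,0,0,0,0]
    - [0,0.1,0,0,0,0]
    - [0,0.1,0,0,0,0]
    - [0,0.1,0,0,0,0]
    - [0,0.1,0,0,0,0]
    - [0,0.1,0,0,0,0]
    - [0,0,0,0,0,0]
    - [0,0,0,0,0,0]

```text
time: 17.7
position: [0.4951, 0.2409, 0.1935]
ee_rot: [-0.581, 0.581, 0.404, -0.403]
ft_force: [0.5, 0.6, -2.8]
grip_width: 0.0088
```

```bash
python3 q.py pics/s11.png
```

```text
17.7 [0.4951 0.2409 0.1935] F tool [ 0.69  2.77 -0.24] M tool [ 0.076 -0.002 -0.052] 0.008781111134750575
bar est in canister x,z mm 0.0312696753410151 105.83147014211677
```

View pics/s11.png

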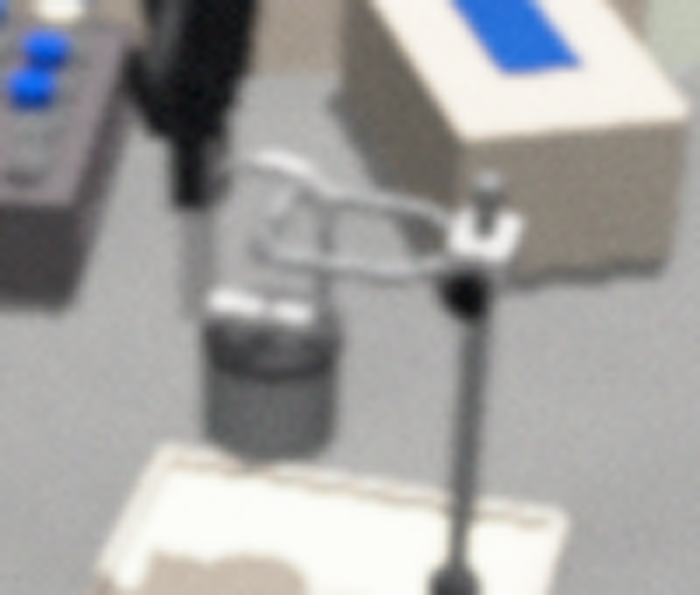

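The gate snapped shut: forces are back to the bare weight, and the gate is upright at crop (322,215–310) with the bar inside. Lowering until the crook meets the bar.

step_arm:
  deltas:
    - [0,0.1,0,0,0,0]
    - [0,0.1,0,0,0,0]
    - [0,0.1,0,0,0,0]
    - [0,0.1,0,0,0,0]
    - [0,0.1,0,0,0,0]
    - [0,0,0,0,0,0]
    - [0,0,0,0,0,0]
    - [0,0,0,0,0,0]
    - [0,0,0,0,0,0]
    - [0,0,0,0,0,0]

```text
time: 19.0
position: [0.4948, 0.2409, 0.1883]
ee_rot: [-0.581, 0.581, 0.403, -0.403]
ft_force: [-0.2, 0.0, -2.9]
grip_width: 0.0083
```

```bash
python3 q.py pics/s12.png
```

```text
19.0 [0.4948 0.2409 0.1883] F tool [-0.05  2.94  0.22] M tool [ 0.095  0.02  -0.008] 0.00827656394244829
bar est in canister x,z mm 0.3372200728604824 111.11866565076237
```

View pics/s12.png

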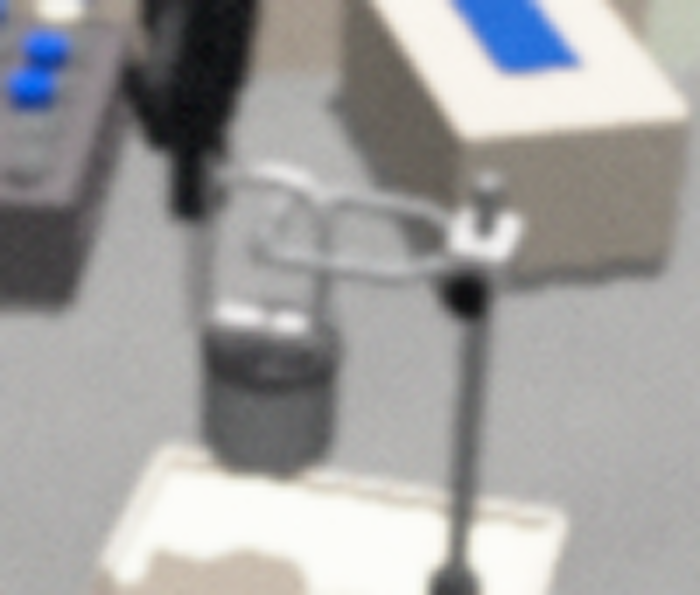

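step_arm:
  deltas:
    - [0,0.1,0,0,0,0]
    - [0,0.1,0,0,0,0]
    - [0,0.1,0,0,0,0]
    - [0,0.1,0,0,0,0]
    - [0,0,0,0,0,0]
    - [0,0,0,0,0,0]
    - [0,0,0,0,0,0]
    - [0,0,0,0,0,0]
    - [0,0,0,0,0,0]
    - [0,0,0,0,0,0]

```text
time: 20.3
position: [0.4947, 0.2409, 0.1843]
ee_rot: [0.581, -0.581, -0.403, 0.403]
ft_force: [0.8, 0.6, -3.2]
grip_width: 0.0083
```

```bash
python3 q.py
```

```text
20.3 [0.4947 0.2409 0.1843] F tool [ 0.84  3.23 -0.58] M tool [ 0.086 -0.029 -0.011] 0.008281602748580476
bar est in canister x,z mm 0.358757562806268 115.12405670334779
```

step_arm:
  deltas:
    - [0,0.1,0,0,0,0]
    - [0,0.1,0,0,0,0]
    - [0,0.1,0,0,0,0]
    - [0,0.1,0,0,0,0]
    - [0,0,0,0,0,0]
    - [0,0,0,0,0,0]
    - [0,0,0,0,0,0]
    - [0,0,0,0,0,0]
    - [0,0,0,0,0,0]
    - [0,0,0,0,0,0]

```text
time: 21.55
position: [0.4948, 0.2408, 0.1803]
ee_rot: [-0.581, 0.581, 0.403, -0.403]
ft_force: [0.9, 0.4, -2.8]
grip_width: 0.0084
```

```bash
python3 q.py pics/s13.png
```

```text
21.55 [0.4948 0.2408 0.1803] F tool [ 0.72  2.75 -0.73] M tool [0.159 0.013 0.004] 0.008435004807917684
bar est in canister x,z mm 0.3265113789822678 119.09887382249404
```

View pics/s13.png

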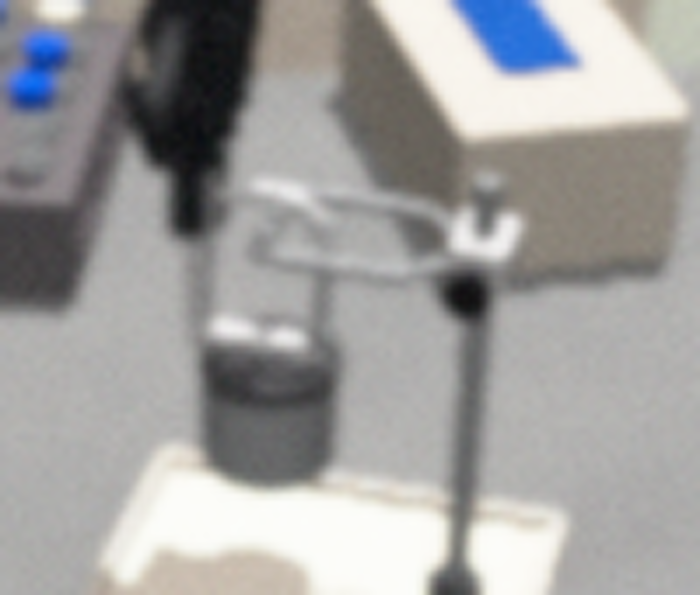

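step_arm:
  deltas:
    - [0,0.05,0,0,0,0]
    - [0,0.05,0,0,0,0]
    - [0,0.05,0,0,0,0]
    - [0,0.05,0,0,0,0]
    - [0,0.05,0,0,0,0]
    - [0,0.05,0,0,0,0]
    - [0,0,0,0,0,0]
    - [0,0,0,0,0,0]
    - [0,0,0,0,0,0]
    - [0,0,0,0,0,0]

```text
time: 22.85
position: [0.4948, 0.2408, 0.1773]
ee_rot: [0.581, -0.581, -0.403, 0.403]
ft_force: [0.7, 0.1, -3.7]
grip_width: 0.0089
```

```bash
python3 q.py
```

```text
22.85 [0.4948 0.2408 0.1773] F tool [ 0.34  3.71 -0.63] M tool [0.101 0.019 0.008] 0.008869593239074519
bar est in canister x,z mm 0.33221819113111195 122.10927811902994
```

step_arm:
  deltas:
    - [0,0.05,0,0,0,0]
    - [0,0.05,0,0,0,0]
    - [0,0.05,0,0,0,0]
    - [0,0.05,0,0,0,0]
    - [0,0,0,0,0,0]
    - [0,0,0,0,0,0]
    - [0,0,0,0,0,0]
    - [0,0,0,0,0,0]
    - [0,0,0,0,0,0]
    - [0,0,0,0,0,0]

```text
time: 24.1
position: [0.4948, 0.2408, 0.1753]
ee_rot: [0.581, -0.581, -0.403, 0.403]
ft_force: [0.4, 1.1, -3.7]
grip_width: 0.0086
```

```bash
python3 q.py
```

```text
24.1 [0.4948 0.2408 0.1753] F tool [1.2  3.72 0.01] M tool [0.13  0.055 0.031] 0.00861110920728144
bar est in canister x,z mm 0.3449238391350775 124.14199539602124
```

step_arm:
  deltas:
    - [0,0.04,0,0,0,0]
    - [0,0.04,0,0,0,0]
    - [0,0.04,0,0,0,0]
    - [0,0.04,0,0,0,0]
    - [0,0.04,0,0,0,0]
    - [0,0,0,0,0,0]
    - [0,0,0,0,0,0]
    - [0,0,0,0,0,0]
    - [0,0,0,0,0,0]
    - [0,0,0,0,0,0]

```text
time: 25.35
position: [0.4949, 0.2409, 0.1737]
ee_rot: [-0.581, 0.581, 0.404, -0.403]
ft_force: [-2.5, 0.4, 6.6]
grip_width: 0.0087
```

```bash
python3 q.py pics/s14.png
```

```text
25.35 [0.4949 0.2409 0.1737] F tool [-0.5  -6.61  2.46] M tool [0.116 0.053 0.212] 0.008687895752761833
bar est in canister x,z mm 0.2325503302460561 125.68320454467442
```

View pics/s14.png

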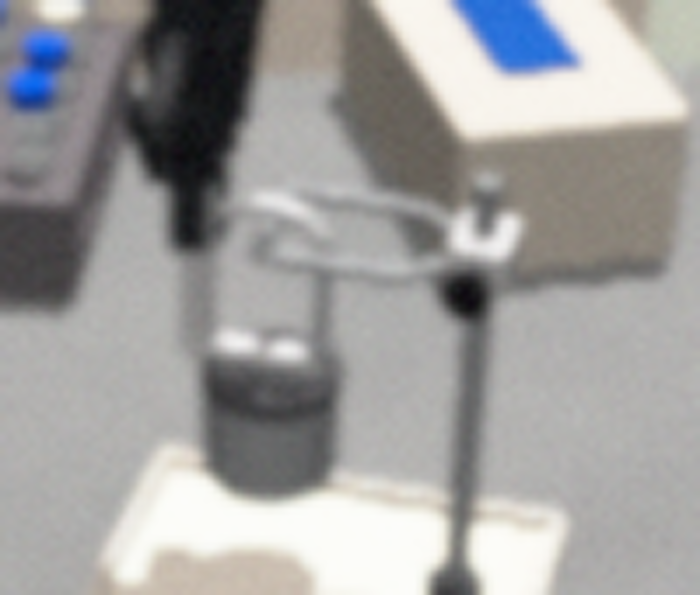

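Crook seated: the hand is pulled up with 6.6 N at bar z ≈ 125.7 mm (expected 126.5). Going a hair lower to reach about 10 N and holding.

step_arm:
  deltas:
    - [0,0.01,0,0,0,0]
    - [0,0,0,0,0,0]
    - [0,0,0,0,0,0]
    - [0,0,0,0,0,0]
    - [0,0,0,0,0,0]
    - [0,0,0,0,0,0]
    - [0,0,0,0,0,0]
    - [0,0,0,0,0,0]
    - [0,0,0,0,0,0]
    - [0,0,0,0,0,0]

```text
time: 26.65
position: [0.4949, 0.2409, 0.1736]
ee_rot: [-0.581, 0.581, 0.404, -0.403]
ft_force: [-3.2, -0.4, 7.8]
grip_width: 0.0085
```

```bash
python3 q.py
```

```text
26.65 [0.4949 0.2409 0.1736] F tool [-1.5  -7.79  2.81] M tool [0.157 0.06  0.246] 0.0084556511379302
bar est in canister x,z mm 0.23032675937447067 125.73534808598633
```

step_arm:
  deltas:
    - [0,0.015,0,0,0,0]
    - [0,0,0,0,0,0]
    - [0,0,0,0,0,0]
    - [0,0,0,0,0,0]
    - [0,0,0,0,0,0]
    - [0,0,0,0,0,0]
    - [0,0,0,0,0,0]
    - [0,0,0,0,0,0]
    - [0,0,0,0,0,0]
    - [0,0,0,0,0,0]

```text
time: 27.9
position: [0.4949, 0.2409, 0.1736]
ee_rot: [-0.581, 0.581, 0.404, -0.403]
ft_force: [-3.6, -0.8, 7.6]
grip_width: 0.0084
```

```bash
python3 q.py pics/s15.png
```

```text
27.9 [0.4949 0.2409 0.1736] F tool [-2.05 -7.63  3.1 ] M tool [0.125 0.044 0.314] 0.008357950814932574
bar est in canister x,z mm 0.22697538961791253 125.77027952113443
```

step_arm:
  deltas:
    - [0,0.02,0,0,0,0]
    - [0,0,0,0,0,0]
    - [0,0,0,0,0,0]
    - [0,0,0,0,0,0]
    - [0,0,0,0,0,0]
    - [0,0,0,0,0,0]
    - [0,0,0,0,0,0]
    - [0,0,0,0,0,0]
    - [0,0,0,0,0,0]
    - [0,0,0,0,0,0]

```text
time: 29.2
position: [0.495, 0.2409, 0.1735]
ee_rot: [-0.581, 0.581, 0.404, -0.403]
ft_force: [-3.4, -0.3, 10.5]
grip_width: 0.0088
```

```bash
python3 q.py pics/s16.png
```

```text
29.2 [0.495  0.2409 0.1735] F tool [ -1.42 -10.47   3.11] M tool [0.229 0.071 0.357] 0.008804162547167956
bar est in canister x,z mm 0.19396383677696605 125.86700360142973
```

step_arm:
  deltas:
    - [0,0,0,0,0,0]
    - [0,0,0,0,0,0]
    - [0,0,0,0,0,0]
    - [0,0,0,0,0,0]
    - [0,0,0,0,0,0]
    - [0,0,0,0,0,0]
    - [0,0,0,0,0,0]
    - [0,0,0,0,0,0]
    - [0,0,0,0,0,0]
    - [0,0,0,0,0,0]

```text
time: 30.5
position: [0.495, 0.2409, 0.1735]
ee_rot: [-0.581, 0.581, 0.404, -0.403]
ft_force: [-4.9, -0.0, 10.8]
grip_width: 0.0085
```

```bash
python3 q.py pics/s17.png
```

```text
30.5 [0.495  0.2409 0.1735] F tool [ -1.7  -10.8    4.54] M tool [0.193 0.037 0.33 ] 0.0084776732729933
bar est in canister x,z mm 0.19027372607727244 125.85089068023692
```

View pics/s17.png

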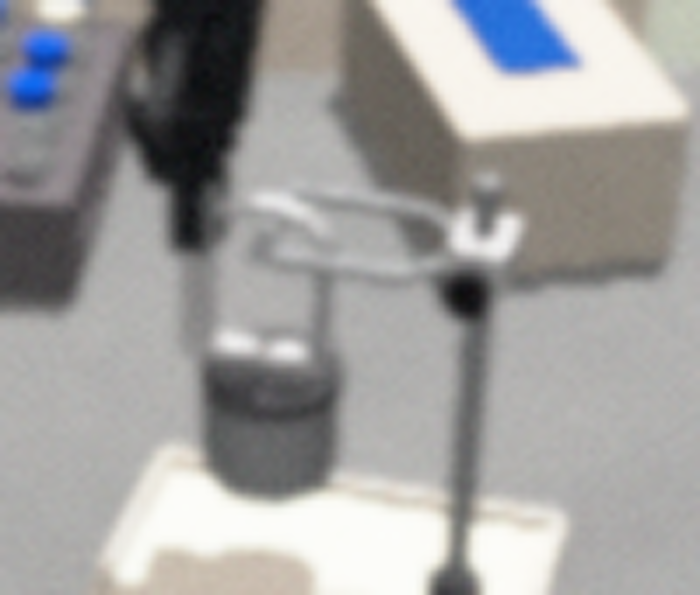

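The pull held at about 10.5 N for over a second, with the gate shut and no shift. Relaxing the pull, then releasing.

step_arm:
  deltas:
    - [0,-0.03,0,0,0,0]
    - [0,-0.03,0,0,0,0]
    - [0,-0.03,0,0,0,0]
    - [0,0,0,0,0,0]
    - [0,0,0,0,0,0]
    - [0,0,0,0,0,0]
    - [0,0,0,0,0,0]
    - [0,0,0,0,0,0]
    - [0,0,0,0,0,0]
    - [0,0,0,0,0,0]

```text
time: 31.8
position: [0.4948, 0.2409, 0.1738]
ee_rot: [-0.581, 0.581, 0.403, -0.403]
ft_force: [-1.5, -0.1, 5.1]
grip_width: 0.0088
```

```bash
python3 q.py
```

```text
31.8 [0.4948 0.2409 0.1738] F tool [-0.61 -5.08  1.41] M tool [-0.004  0.031  0.007] 0.008833605659170055
bar est in canister x,z mm 0.2799045674709504 125.60403429257444
```

step_arm:
  deltas:
    - [0,-0.03,0,0,0,0]
    - [0,-0.03,0,0,0,0]
    - [0,0,0,0,0,0]
    - [0,0,0,0,0,0]
    - [0,0,0,0,0,0]
    - [0,0,0,0,0,0]
    - [0,0,0,0,0,0]
    - [0,0,0,0,0,0]
    - [0,0,0,0,0,0]
    - [0,0,0,0,0,0]

```text
time: 33.05
position: [0.4947, 0.2408, 0.1743]
ee_rot: [0.581, -0.581, -0.403, 0.403]
ft_force: [0.5, 0.2, -2.0]
grip_width: 0.0087
```

```bash
python3 q.py
```

```text
33.05 [0.4947 0.2408 0.1743] F tool [ 0.32  1.98 -0.38] M tool [ 0.028 -0.009  0.009] 0.008724542824572709
bar est in canister x,z mm 0.3895990230966433 125.10242861944202
```

Nearly neutral (eye carries about 1 N). Opening now.

step_arm:
  deltas:
    - [0,0,0,0,0,0]
    - [0,0,0,0,0,0]
    - [0,0,0,0,0,0]
    - [0,0,0,0,0,0]
    - [0,0,0,0,0,0]
    - [0,0,0,0,0,0]
    - [0,0,0,0,0,0]
    - [0,0,0,0,0,0]
    - [0,0,0,0,0,0]
    - [0,0,0,0,0,0]
  gripper: 0

```text
time: 34.3
position: [0.4948, 0.2408, 0.1743]
ee_rot: [-0.581, 0.581, 0.403, -0.403]
ft_force: [0.6, 0.1, 1.1]
grip_width: 0.0853
```

```bash
python3 q.py pics/s18.png; python3 - <<'E'
from h import *
d=r.get_image("wrist");cv2.imwrite("pics/w18.png",d["img"][:,:,::-1])
E
```

```text
34.3 [0.4948 0.2408 0.1743] F tool [ 0.27 -1.14 -0.56] M tool [-0.029 -0.041 -0.01 ] 0.08527629906699306
bar est in canister x,z mm 0.33669309532814395 125.05936595003344
```

View pics/s18.png

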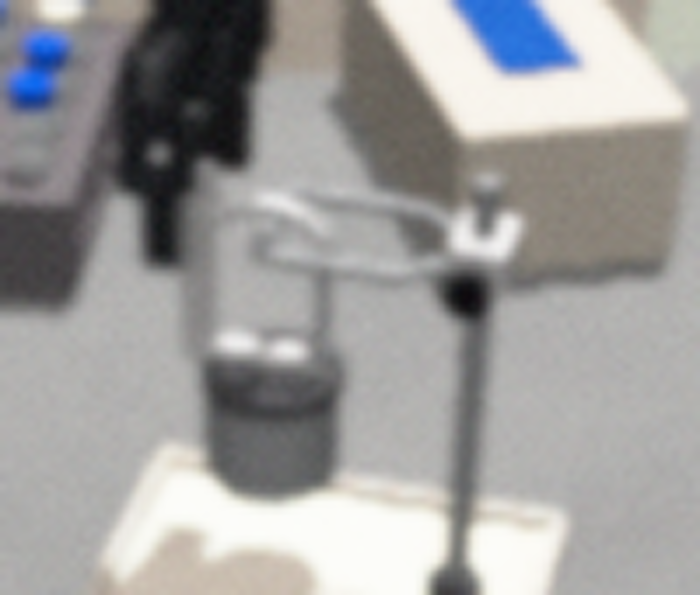

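View pics/w18.png

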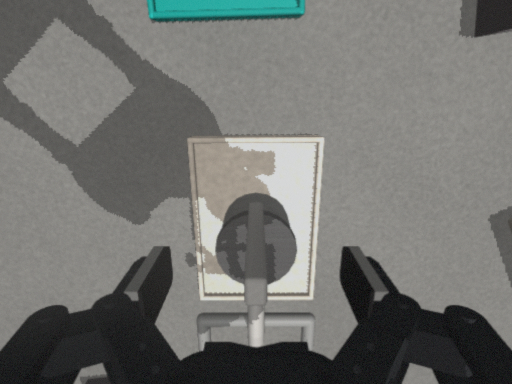

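Released: the canister hangs upright from the eye, with the spine at (257,250) midway between the open fingers. Going straight up.

step_arm:
  deltas:
    - [0,-0.5,0,0,0,0]
    - [0,-1.5,0,0,0,0]
    - [0,-2,0,0,0,0]
    - [0,-2.5,0,0,0,0]
    - [0,-3,0,0,0,0]
    - [0,-3,0,0,0,0]
    - [0,-2,0,0,0,0]
    - [0,-1,0,0,0,0]
    - [0,0,0,0,0,0]
    - [0,0,0,0,0,0]

```text
time: 35.65
position: [0.4944, 0.2407, 0.3286]
ee_rot: [0.581, -0.581, -0.403, 0.404]
ft_force: [-0.1, 0.8, -0.1]
grip_width: 0.0853
```

step_arm:
  deltas:
    - [0,0,0,0,0,0]
    - [0,0,0,0,0,0]
    - [0,0,0,0,0,0]
    - [0,0,0,0,0,0]
    - [0,0,0,0,0,0]
    - [0,0,0,0,0,0]
    - [0,0,0,0,0,0]
    - [0,0,0,0,0,0]
    - [0,0,0,0,0,0]
    - [0,0,0,0,0,0]

```text
time: 36.9
position: [0.4947, 0.2408, 0.3293]
ee_rot: [0.581, -0.581, -0.403, 0.403]
ft_force: [0.0, 0.7, 0.1]
grip_width: 0.0854
```

```bash
python3 - <<'E'
from h import *
T,s=Ttool();print(s["time"],T[:3,3],s["ft_force"])
I=[]
for n in range(8):
    d=r.get_image("side");I.append(d["img"].astype(float))
print([np.abs(I[0][95:170,240:280]-i[95:170,240:280]).mean().round(2) for i in I])
cv2.imwrite("pics/s19.png",cv2.resize(d["img"][90:175,220:320,::-1],None,fx=7,fy=7,interpolation=cv2.INTER_CUBIC))
d=r.get_image("wrist");cv2.imwrite("pics/w19.png",d["img"][:,:,::-1])
d=r.get_image("side");cv2.imwrite("pics/s19f.png",d["img"][:,:,::-1])
E
```

```text
36.9 [0.49474903 0.24083987 0.32932998] [0.02610078 0.73701775 0.05318937]
[np.float64(0.0), np.float64(1.83), np.float64(1.85), np.float64(1.84), np.float64(1.81), np.float64(1.81), np.float64(1.83), np.float64(1.83)]
```

View pics/s19.png

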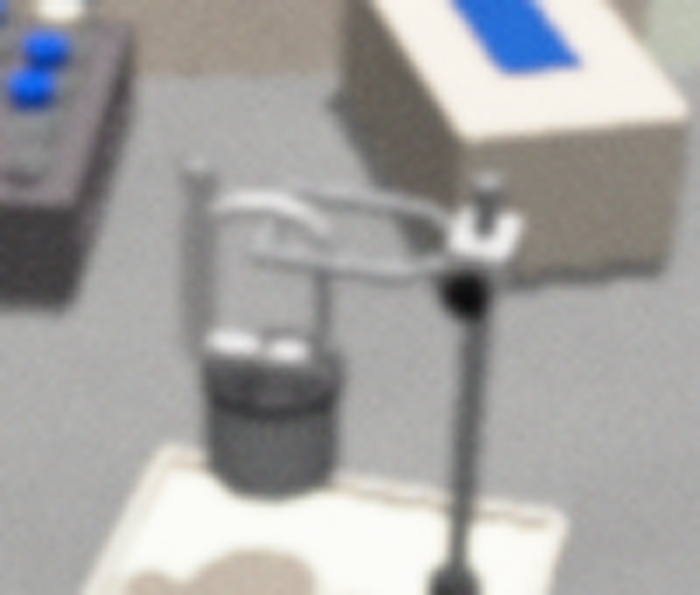

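View pics/w19.png

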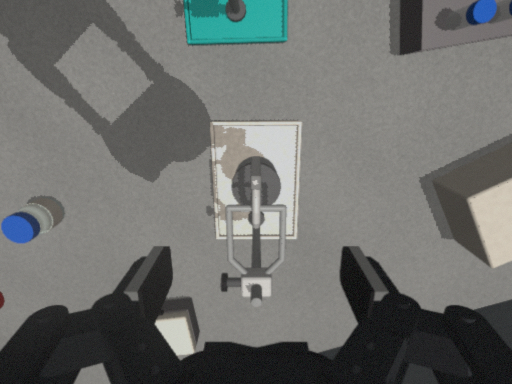

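View pics/s19f.png

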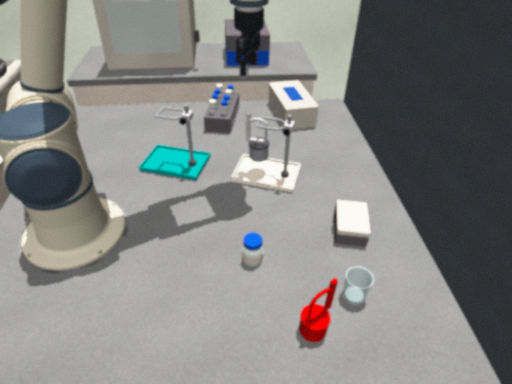

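The canister hangs at rest from the white stand's eye, with the gate shut at crop (322,270–340). Picture differences are constant noise, nothing else has moved, and the gripper is clear. Handing in.

```bash
python3 -c "
from cell import r
print(r.close_job())"
```

```text
the job is handed in; nothing more can be done
None
```

The steel canister hangs at rest from the eye of the white stand with its gate shut, and I handed the job in at about 37 s.

- **Hooking on:** I gripped the canister by the spine and pressed the gate onto the front bar. The horizontal push read about 3.7 N part-way in, and the force was about 6 N with the bar fully in. I then lowered the hook; the force fell back to the bare weight, so the gate had snapped shut.
- **Proof pull:** I seated the crook on the bar and pulled down. The pull was about 10.5 N, held for over a second. With the canister's weight, the load on the eye was about 14 N at the readings I took, against the 25 N limit.
- **Release:** I eased off the pull, opened the gripper and went straight up.
- **Last checks:** The bar is inside the closed hook and the canister shows no movement over eight pictures. The force on the arm is about zero, and the jar, beaker and box are where they were.
- **One disagreement:** With the bar fully in, the force on the gate was steeper than I expected, about 5.4 N down to 2.2 N back. It cleared as soon as the hook was lowered.

Forces were read only at the end of each move, so short peaks between readings were not seen.

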